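# Drop the winder's reel onto its drive key and latch it

### The job

The empty grey reel on the blue hand winder sits too high: it is riding on top of the spindle's hidden drive key. Push its crank knob round gently until the reel drops fully home over the key, stopping when it catches because the spindle is locked and must not be forced. Then swing the red latch fully shut over the reel's rim, let go, and leave the other things on the bench where they are.

Things in the scene. Friction and masses are not known exactly. Their poses are not given: they have to be found in the camera images.
- spindle_axis (a point): on the fixed winder stand (blue slab 160 x 240 x 12 mm, z up): on the upright spindle's axis, at the shoulder the reel lands on, 18 mm above the bench. The locked steel spindle, 22 mm thick, ends 92 mm above the bench. Its two opposed keys, 12 mm high, form a bar 40 x 7 mm under the reel, in an unreported direction. The latch post is 92 mm along this frame's -y.
- reel_top (a point): on the axis of the loose grey reel (140 mm across, 57 mm high, 0.5 kg), at its top face; z up, x to the crank knob. A hub slot 11 mm wide along x fits over the keys twice a turn. Riding high this point is 87 mm above the bench, home 75: it drops by its weight after 0.4 to 2.7 rad of turning either way, then stops hard against the keys within 0.25 rad. Turning takes up to 5 N at the crank.
- crank_knob (a point): half-way up the upright black crank knob on the reel, 48 mm from the reel's axis: 19 mm in diameter, from 7 to 44 mm above the reel's top face, this point 26 mm above it. A steel counterweight, 24 mm across and 10 mm high, lies opposite.
- latch_pivot (a point): on the latch's upright axis at mid-thickness of its arm, 83 mm above the bench, on a fixed post 18 mm thick; axes as the stand's. The latch is a red bar 14 mm wide and 8 mm thick: its tip reaches 35 mm from here, its tail 65 mm the other way. Shut, it passes 4 mm over a reel that is home; a high reel blocks it.
- latch_knob (a point): half-way up the upright black knob on the latch's tail, 55 mm from the pivot: 18 mm in diameter, 34 mm high, this point 109 mm above the bench.
- latch (a joint): latch angle: 0 = fully shut on its stop (tip towards the spindle over the reel's rim, tail along the stand's -y), up to 1.7 rad open (tail swung towards the stand's -x, clockwise seen from above). To shut it, push the tail anticlockwise seen from above. It stays where it is left; about 1 to 2 N at the knob.
- multimeter: yellow hand multimeter, 150 x 78 x 47 mm, lying on the bench; bystander, origin at the centre of its underside
- notebook: purple spiral notebook, 148 x 109 x 14 mm; bystander, origin at the centre of its underside
- driver: red-handled screwdriver, 195 mm long, 28 mm thick; bystander, origin under its middle
- tester: blue and white hand component tester, 115 x 62 x 36 mm; bystander, origin at the centre of its underside
- transformer: small black transformer with an orange coil, 56 x 70 x 44 mm; bystander, origin at the centre of its underside
- solder_spool: small standing spool of bright solder, 52 mm across, 45 mm high; bystander, origin at the centre of its underside
There are look-alikes about, which are no part of the job. There is more than one size of the part that bears reel_top; the job needs the larger.

How it is judged:
On the way, in this order (a step that is already met when the one before it is completed fails the run):
1. the reel has dropped fully home over the drive key (z of reel_top in the frame of spindle_axis below 0.0595 m and horizontal distance between reel_top and spindle_axis below 0.006 m and angle between reel_top's own z axis and vertical below 0.05 rad), for 0.2 s.
2. the latch is shut over the reel's rim (value of joint latch below 0.15 rad), for 0.2 s.
At the end, for the whole second after the job is handed in: the reel is home on the stand's shoulder (top face of the flange less than 59.5 mm above the shoulder; 57 when seated), level within 0.05 rad and on the spindle's axis within 6 mm and the latch is within 0.15 rad of fully shut (all of step 1 and value of joint latch below 0.15 rad); the robot touches nothing.
It fails at once if the reel is pushed harder than 25 N (contact force between any of the fingers, the arm and reel above 25 N).
It fails at once if a bystander is moved by more than 20 mm (distance of any of multimeter, notebook, driver, tester, transformer, solder_spool from where it was at the start of the episode above 0.02 m).
It also fails if it takes over 61 s, if anything falls off the work surface, if the arm or the gripper's body presses on something with over 40 N, if the wrist force passes 120 N, or if a joint passes its speed limit or range.

### The arm

A 6-joint arm with a two-finger parallel gripper is mounted at the origin on a cart in front of the work surface, level with it; the furniture and walls round the work are solid. World frame = base frame: x ahead of the robot, y to its left, z up, the work surface at z = 0. Lengths are in m, angles in rad, forces in N, time in s.
With the tool pointing down it reaches from about 0.375 to 0.9 m from the base axis. Payload 3.1 kg.
Tool frame: the origin (TCP) lies at the very end of the fingers, on their centre line; the grasp point (between the pads) lies 19 mm behind it; z points along the fingers, y is the direction in which the jaws open and shut (so a half turn about z gives the same grasp; the last joint's range is limited). The gripper opens to 87 mm and grips with 3 to 60 N. Pads are 19 mm wide; open, the fingers measure 117 mm over their backs; the gripper's body (75 mm by 190 mm) begins 51 mm behind the grasp point.
Start: joints at [-0.178, 0.527, 1.433, -0, 1.181, -0.178], TCP at [0.625, 0, 0.223] pointing down, gripper open.
Joint ranges: [-3.08, 3.08], [-0.75, 2.2], [0.22, 2.44], [-1.43, 4.57], [0, 2.65], [-2.85, 2.85]. Speed limits (rad/s): [2.79, 2.79, 3.14, 3.14, 3.14, 3.14].

### API

Orientations are given as a rotation vector (axis times angle).
In Python, from bench import env gives the robot as it stands. The module is installed in compiled form; this text tells all that it offers.
- The arm moves only by the shell command python3 -m pendant 'ROWS' [FORCE]. ROWS is JSON, a list that holds one entry, the list of rows, each a list of 7 numbers: the turn, a rotation vector about the tool's x, y, z as a fraction of full scale, then the shift along the tool's x, y, z as a fraction of full scale, then the opening, from 0 (shut) to 1 (fully open). A call has 1 to 12 rows; each row shifts and turns the commanded pose from where the row before left it, along the tool's axes as they then stand; what a row does not reach is not made up. Full scale, the value 1, is 0.1 m for a shift and 45 degrees for a turn. A row lasts 1/10 s, in which the tool goes at most 50 mm and 8.59 degrees, less where a joint would pass 70% of its speed; a pose out of reach is approached as far as the arm can. A call with a number of a shift or a turn outside -1 to 1 is refused whole. A call with a gripper value outside its range is refused whole. The fingers move at their own pace and stop on an object; FORCE is the grip in N (left out, the last holds). Time passes only in rows, so rows that do not move let the fingers close. It gives the time, the measured TCP pose, the force and the opening at its end, in the units of the state.
- env.get_obs(): the state, without advancing time (a new reading comes with each control period).
- env.read_camera(name): name is "scene" or "side" or "wrist"; returns a dict with "frame" (384x512x3 uint8, red, green, blue), "z_map" (384x512 float32, m along the optical axis (not along the pixel's ray), 0 where there is no reading), "fov_y" (degrees; the focal length in pixels is half the picture's height over the tangent of half this angle, whatever the lens; pixels are square), "cx", "cy" (the principal point, pixels), "rvec" (rotation vector, rad) and "tvec" (3), from world to camera coordinates, as OpenCV has them; the wrist camera has in their place "hand_eye" (4x4, takes a point from camera to tool coordinates, whose origin is the TCP and whose axes are the flange's). Camera axes: x right, y down, z forward; pixel columns grow to the right and rows downward; lengths in m; the calibration is good to about 2 mm. The wrist camera is an equidistant fisheye: a pixel r from the principal point sees the ray r / f radians off the axis. A picture is of the moment at which its call begins: read the wrist's pose just before it.
- env.close_job(): hands the job in, once; it reports no verdict.
The state is a dict: "t": time; "qpos": joint angles; "qd": joint speeds; "joint_torque": joint torques, N m; "tool_pos": TCP position; "tool_rot": TCP orientation; "wrist_force": force on the tool from outside, world axes, zero at the start; "ft_torque": the same for the moment, N m; "width": finger opening in m.
Only numpy, scipy, OpenCV 4.12 (cv2) and the standard library are available. Lean on these libraries where they do the work, as an engineer would, in place of code of your own. Each camera call takes 0.05 s, during which the arm holds its last target. There are 200 camera calls.

## Working session

There is one attempt and no reset: what is moved stays moved. The work goes in short steps, Python scripts to look and compute and a shell command to move; the robot and the scene stay as the last step left them, time stands still between calls to the robot, and variables do not carry over. Pictures are saved under pics/ and viewed, about 8 in all and at most 12, crops included, and the job is handed in when it is done.

```bash
mkdir -p pics
cat > h.py <<'E'
import numpy as np, cv2
from bench import env
def grab(n):
    c=env.read_camera(n); np.savez(f'pics/{n}.npz',**c); return c
def f(c): return c['frame'].shape[0]/2/np.tan(np.radians(c['fov_y'])/2)
def R(c): return cv2.Rodrigues(np.array(c['rvec'],float))[0]
def world(c,u,v,z):
    "ray to plane at height z"
    d=R(c).T@np.array([(u-c['cx'])/f(c),(v-c['cy'])/f(c),1]); o=-R(c).T@np.array(c['tvec'],float)
    return o+d*(z-o[2])/d[2]
def cloud(c):
    v,u=np.mgrid[:384,:512]; z=c['z_map']
    P=np.stack([(u-c['cx'])/f(c)*z,(v-c['cy'])/f(c)*z,z],-1)
    return (P-np.array(c['tvec'],float).ravel())@R(c)
E
python3 - <<'E'
from h import *
a=grab('scene');b=grab('side')
for c in (a,b): print(c['fov_y'],c['cx'],c['cy'],-R(c).T@np.array(c['tvec'],float))
cv2.imwrite('pics/1.png',cv2.cvtColor(cv2.resize(np.vstack([a['frame'],b['frame']]),(400*1,600)) if 0 else np.vstack([a['frame'],b['frame']])[:, :],cv2.COLOR_RGB2BGR)[:768])
for n,c in (('1a',a),('1b',b)): cv2.imwrite(f'pics/{n}.png',cv2.cvtColor(cv2.resize(c['frame'],(800,600)),cv2.COLOR_RGB2BGR))
print(env.get_obs())
E
```

```text
47.69512042271542 260.5162427576035 190.67071657664954 [-0.2930897   1.07377563  0.94871768]
44.88659274681636 253.79103342270068 194.22523908589068 [-0.50549233  0.7687759   1.18853147]
{'t': 0.1, 'qpos': array([-1.78515715e-01,  5.28419130e-01,  1.43377449e+00,  1.70321091e-05,
        1.18139047e+00, -1.78497749e-01]), 'qd': array([ 0.00029592, -0.00107709, -0.00285794,  0.00104447,  0.00111833,
        0.00207948]), 'joint_torque': array([-3.02360622e-04, -4.40987206e+01, -1.77151054e+01,  6.34850166e-02,
        5.34114777e-02, -3.85449334e-05]), 'tool_pos': array([6.24341702e-01, 1.43313821e-04, 2.21641163e-01]), 'tool_rot': array([-2.22030521e+00, -2.22025093e+00,  1.76278281e-03]), 'wrist_force': array([-0.29912879,  0.57886213, -0.7308022 ]), 'ft_torque': array([ 0.03625797,  0.02754037, -0.05937961]), 'width': 0.08640182475219312}
```

View pics/1a.png

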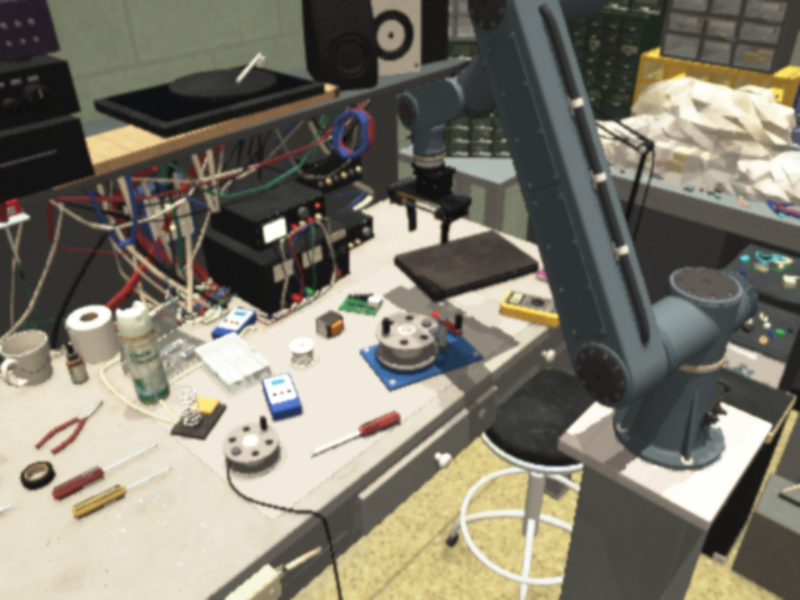

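View pics/1b.png

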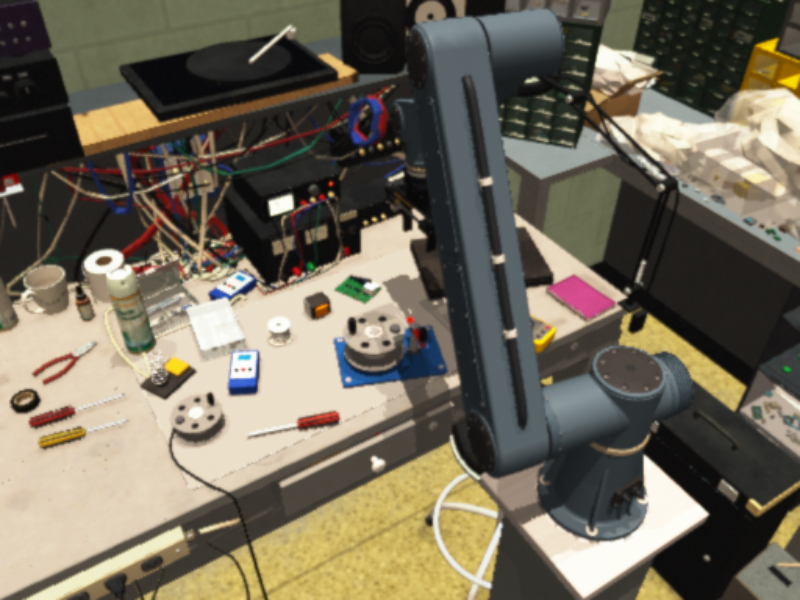

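Two reels: the one on the blue stand (scene ~407,340; side ~374,335) is the larger, on the spindle. The look-alike is a smaller reel at (250,445), with a cord. I choose the one on the blue slab and check it in a close crop.

Run:
```python
from h import *
L=lambda n:dict(np.load(f'pics/{n}.npz'))
a=L('scene');b=L('side')
ca=a['frame'][185:255,225:315]; cb=b['frame'][185:255,205:295]
cv2.imwrite('pics/2.png',cv2.cvtColor(np.vstack([cv2.resize(x,(385,300),interpolation=cv2.INTER_CUBIC) for x in (ca,cb)]),cv2.COLOR_RGB2BGR))
for c,(x0,y0) in ((a,(225,185)),(b,(205,185))):
    W=cloud(c); W0=W
    hsv=cv2.cvtColor(c['frame'],cv2.COLOR_RGB2HSV)
    blue=(hsv[...,0]>100)&(hsv[...,0]<125)&(hsv[...,1]>130)&(hsv[...,2]>60)
    m=np.zeros_like(blue); m[y0:y0+70,x0:x0+90]=1
    p=W[blue&m&(abs(W[...,2]-.012)<.006)]
    print('slab',len(p),p.mean(0),cv2.minAreaRect((p[:,:2]*1000).astype(np.float32)))
    red=((hsv[...,0]<8)|(hsv[...,0]>172))&(hsv[...,1]>140)&m
    p=W[red]; print('red',len(p)); print(np.round(p,3)[:40])
    q=W[m&(W[...,2]>.08)&(W[...,2]<.091)]
    print('top',len(q),cv2.minEnclosingCircle((q[:,:2]*1000).astype(np.float32)),np.median(q[:,2]))
    h=m&(W[...,2]>.097)&(W[...,2]<.135); n,lab,st,ce=cv2.connectedComponentsWithStats(h.astype(np.uint8))
    for i in range(1,n): 
        w=W[lab==i]; print('high',st[i],ce[i],w.mean(0).round(4),w.max(0).round(4))
```

```text
slab 700 [0.48890803 0.15769255 0.01325387] ((518.701904296875, 145.53208923339844), (229.8874969482422, 151.31153869628906), 70.42819213867188)
red 38
[[0.538 0.079 0.086]
 [0.535 0.078 0.087]
 [0.529 0.08  0.091]
 [0.526 0.077 0.09 ]
 [0.536 0.082 0.084]
 [0.528 0.085 0.089]
 [0.528 0.08  0.087]
 [0.522 0.083 0.091]
 [0.528 0.086 0.085]
 [0.526 0.083 0.085]
 [0.514 0.092 0.095]
 [0.521 0.089 0.086]
 [0.494 0.094 0.088]
 [0.491 0.092 0.088]
 [0.488 0.091 0.089]
 [0.484 0.089 0.089]
 [0.495 0.092 0.082]
 [0.488 0.096 0.087]
 [0.485 0.093 0.087]
 [0.479 0.096 0.091]
 [0.477 0.093 0.091]
 [0.481 0.098 0.087]
 [0.476 0.099 0.09 ]
 [0.472 0.099 0.091]
 [0.473 0.092 0.087]
 [0.468 0.093 0.091]
 [0.478 0.097 0.084]
 [0.472 0.098 0.087]
 [0.469 0.096 0.087]
 [0.47  0.09  0.084]
 [0.454 0.104 0.098]
 [0.471 0.1   0.084]
 [0.466 0.101 0.087]
 [0.462 0.1   0.089]
 [0.458 0.1   0.09 ]
 [0.461 0.101 0.085]
 [0.444 0.106 0.087]
 [0.442 0.103 0.087]]
top 656 ((515.7683715820312, 156.78231811523438), 94.79542541503906) 0.08838865673070971
high [291 201   5  10  46] [293.         205.32608696] [0.44
[... 1392 characters left out ...]
 [ 0.457  0.11   0.102]
 [ 0.469  0.106  0.085]]
top 815 ((519.8450927734375, 161.7946014404297), 96.27259826660156) 0.08605192034044812
high [222 203   6  10  47] [224.61702128 207.42553191] [0.5565 0.2238 0.1177] [0.5688 0.2315 0.1336]
high [252 207   4   4   7] [253.42857143 208.14285714] [0.5208 0.1292 0.0976] [0.5285 0.1331 0.0985]
high [249 209   1   1   1] [249. 209.] [0.5226 0.1462 0.1002] [0.5226 0.1462 0.1002]
high [251 210   2   2   3] [251.33333333 210.33333333] [0.5111 0.1437 0.1016] [0.5156 0.147  0.1052]
high [268 210   5   9  40] [269.925 213.95 ] [0.4505 0.1067 0.1146] [0.4606 0.1146 0.1271]
high [238 212   1   1   1] [238. 212.] [0.5311 0.1856 0.098 ] [0.5311 0.1856 0.098 ]
```

View pics/2.png

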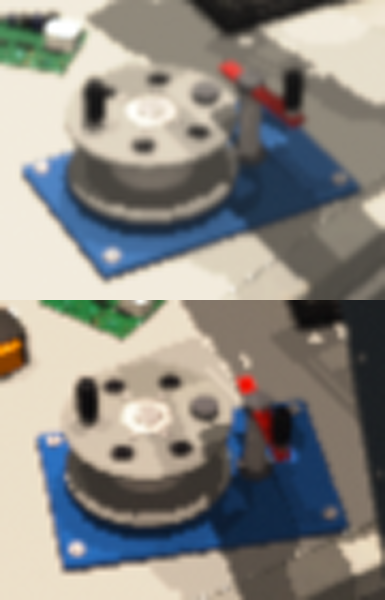

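The crop confirms it: grey reel on the blue slab, crank knob at scene (247,208) / side (225,207), counterweight opposite, open red latch with its knob at scene (293,205) / side (270,214). Next I refine each point with two-view rays.

Run:
```python
from h import *
L=lambda n:dict(np.load(f'pics/{n}.npz'))
V={'a':L('scene'),'b':L('side')}
def pm(c): return R(c),np.array(c['tvec'],float).reshape(3,1)
def tri(pa,pb):
    n=[]; 
    for c,p in ((V['a'],pa),(V['b'],pb)): n.append(np.array([(p[0]-c['cx'])/f(c),(p[1]-c['cy'])/f(c)],float))
    X=cv2.triangulatePoints(np.hstack(pm(V['a'])),np.hstack(pm(V['b'])),n[0],n[1]); return (X[:3]/X[3]).ravel()
def blob(c,box,cond):
    x,y,w,h=box; s=c['frame'][y:y+h,x:x+w].astype(int); m=cond(s).astype(np.uint8)
    n,l,st,ce=cv2.connectedComponentsWithStats(m); i=1+np.argmax(st[1:,4]); return ce[i]+[x,y],st[i]
dark=lambda s:s.max(-1)<70; white=lambda s:s.min(-1)>215; red=lambda s:(s[...,0]>110)&(s[...,1]<70)
for nm,ba,bb,cond,z in (('crank',(240,200,13,18),(218,199,13,20),dark,.113),('latchknob',(287,198,12,18),(265,206,12,18),dark,.109),
      ('ring',(252,203,18,16),(232,204,16,16),white,.0895)):
    (p,s),(q,t)=blob(V['a'],ba,cond),blob(V['b'],bb,cond)
    print(nm,p,s,q,t,'tri',tri(p,q).round(4),world(V['a'],*p,z).round(4),world(V['b'],*q,z).round(4))
# reel top circle: depth points, grey, near plane; algebraic fit of outline hull
for k,c in V.items():
    W=cloud(c); m=(abs(W[...,2]-.087)<.006)&(np.hypot(W[...,0]-.53,W[...,1]-.175)<.085)
    hsv=cv2.cvtColor(c['frame'],cv2.COLOR_RGB2HSV); m&=hsv[...,1]<90
    n,l,st,ce=cv2.connectedComponentsWithStats(m.astype(np.uint8)); i=1+np.argmax(st[1:,4])
    ys,xs=np.where(l==i); P=np.array([world(c,x,y,.087)[:2] for x,y in zip(xs,ys)])*1000
    print(k,len(P),'minrect',cv2.minAreaRect(P.astype(np.float32)),cv2.minEnclosingCircle(P.astype(np.float32)))
    # slab corners by colour rays at z=.012
    s=(hsv[...,0]>100)&(hsv[...,0]<125)&(hsv[...,1]>130); s[:185]=0;s[255:]=0;s[:,:205]=0;s[:,318:]=0
    n,l,st,ce=cv2.connectedComponentsWithStats(s.astype(np.uint8)); i=1+np.argmax(st[1:,4]); ys,xs=np.where(l==i)
    P=np.array([world(c,x,y,.012)[:2] for x,y in zip(xs,ys)])*1000; print('slab',cv2.minAreaRect(P.astype(np.float32)))
```

```text
crank [246.73529412 208.64705882] [ 5  5  5  9 34] [225.02564103 208.25641026] [ 5  5  5 10 39] tri [0.5459 0.2275 0.1229] [0.5548 0.2179 0.113 ] [0.5566 0.2223 0.113 ]
latchknob [293.12820513 205.58974359] [ 4  3  5 10 39] [270.64516129 214.46774194] [ 3  3  7 11 62] tri [0.4416 0.1099 0.121 ] [0.4524 0.0958 0.109 ] [0.4521 0.1025 0.109 ]
ring [259.2173913  210.89130435] [ 2  5 12  7 46] [235.6  212.25] [ 2  5  5  7 20] tri [0.5106 0.2056 0.1199] [0.5371 0.1753 0.0895] [0.5425 0.1889 0.0895]
a 663 minrect ((536.966552734375, 171.7236328125), (138.20651245117188, 137.46104431152344), 41.38349533081055) ((536.5697631835938, 172.8955078125), 72.0118408203125)
slab ((520.4144897460938, 143.69200134277344), (230.77505493164062, 151.9943389892578), 69.8512191772461)
b 761 minrect ((536.0474243164062, 181.09030151367188), (136.94921875, 138.90249633789062), 58.73904037475586) ((536.9447631835938, 179.7392578125), 71.34306335449219)
slab ((521.4288330078125, 147.10586547851562), (234.68605041503906, 155.4532470703125), 70.11780548095703)
```

```bash
python3 -m pendant '[[[0,0,0,0.3,-0.08,0,0.45],[0,0,0,0.4,-0.12,0,0.45],[0,0,0,0.4,-0.12,0,0.45],[0,0,0,0.4,-0.12,0,0.45],[0,0,0,0.4,-0.12,0,0.45],[0,0,0,0.3,-0.12,0,0.45],[0,0,0.175,0,0,0,0.45],[0,0,0.175,0,0,0,0.45],[0,0,0.175,0,0,0,0.45],[0,0,0,0,0,0,0.45],[0,0,0,0,0,0,0.45]]]' 10
cat >> h.py <<'E'
def wrist():
    o=env.get_obs(); c=grab('wrist'); H=np.array(c['hand_eye'],float)
    Rt=cv2.Rodrigues(np.array(o['tool_rot'],float))[0]; return o,c,H,Rt
def wworld(o,c,H,Rt,u,v,z):
    du,dv=u-c['cx'],v-c['cy']; r=np.hypot(du,dv); t=r/f(c); d=np.array([np.sin(t)*du/r,np.sin(t)*dv/r,np.cos(t)])
    d=Rt@H[:3,:3]@d; p=o['tool_pos']+Rt@H[:3,3]; return p+d*(z-p[2])/d[2]
E
python3 - <<'E'
from h import *
o,c,H,Rt=wrist(); print(o['t'],o['tool_pos'],o['wrist_force'],o['width'],c['fov_y'],c['cx'],c['cy']); print(H.round(3),Rt.round(3))
np.savez('pics/wpose.npz',p=o['tool_pos'],r=o['tool_rot'])
cv2.imwrite('pics/4.png',cv2.cvtColor(cv2.resize(c['frame'],(768,576)),cv2.COLOR_RGB2BGR))
E
```

```text
t: 1.2
tool_pos: [0.5567, 0.22, 0.2222]
tool_rot: [-2.626, -1.723, 0.001]
wrist_force: [0.3, 0.4, 0.1]
width: 0.0393
1.2 [0.5567262  0.21996426 0.22218217] [0.25694436 0.43010496 0.05052897] 0.039301788264086396 65.70646984690485 253.52417854769587 191.18922713696065
[[-0.001 -0.962 -0.273  0.074]
 [ 1.    -0.001  0.     0.001]
 [-0.001 -0.273  0.962 -0.161]
 [ 0.     0.     0.     1.   ]] [[ 0.398  0.917 -0.001]
 [ 0.917 -0.398 -0.   ]
 [-0.    -0.001 -1.   ]]
```

View pics/4.png

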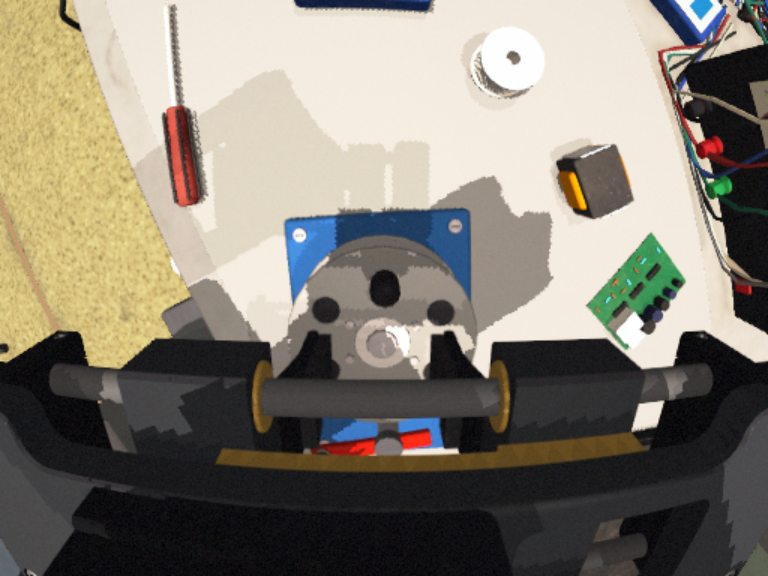

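The wrist view shows the knob at about (385,289) and the spindle at (382,343) in the 768-wide picture, between the fingers. The latch and post are at (388,443). I compute these points.

Run:
```python
from h import *
c=dict(np.load('pics/wrist.npz'));q=np.load('pics/wpose.npz')
o=dict(tool_pos=q['p']);Rt=cv2.Rodrigues(q['r'])[0];H=c['hand_eye']
m=(c['frame'][170:215,240:275].max(-1)<45).astype(np.uint8)
n,l,st,ce=cv2.connectedComponentsWithStats(m);
for i in range(1,n):
    if st[i,4]>50:
        u,v=ce[i]+[240,170]; print(st[i],u,v,wworld(o,c,H,Rt,u,v,.113).round(4))
        print(np.round(c['z_map'][int(v)-12:int(v)+14:3,int(u)],4))
W=lambda u,v,z:wworld(o,c,H,Rt,u/1.5,v/1.5,z).round(4)
s=W(382,343,.092);print('spindle',s)
for u,v in ((299,236),(455,226)): print('screw',W(u,v,.012))
a,b=W(287,220,.012),W(470,209,.012); print('slab edge',a,b,np.hypot(*(a-b)[:2]),np.degrees(np.arctan2(*(a-b)[1::-1])))
print('pivot',W(388,443,.088)); print('rim L/R/top',W(287,345,.087),W(477,330,.087),W(382,236,.087))
```

```text
[  7  10  20  24 383] 256.09138381201046 191.98433420365535 [0.5587 0.2153 0.113 ]
[0.3058 0.2818 0.2709 0.2663 0.2631 0.2649 0.2651 0.266  0.2655]
spindle [0.539  0.1731 0.092 ]
screw [0.4998 0.2596 0.012 ]
screw [0.6247 0.2146 0.012 ]
slab edge [0.4963 0.2763 0.012 ] [0.6421 0.2231 0.012 ] 0.15520270616197385 159.95381326631588
pivot [0.5078 0.0886 0.088 ]
rim L/R/top [0.4734 0.1968 0.087 ] [0.6052 0.1524 0.087 ] [0.5691 0.2424 0.087 ]
```

```bash
python3 -m pendant '[[[0,0,0,-0.01,0.03,0.2,0.45],[0,0,0,0,0,0.35,0.45],[0,0,0,0,0,0.35,0.45],[0,0,0,0,0,0.28,0.45],[0,0,0,0,0,0,0.45],[0,0,0,0,0,0,0.30],[0,0,0,0,0,0,0.30]]]'
python3 - <<'E'
from h import *
o,c,H,Rt=wrist(); print(o['t'],o['tool_pos'],o['wrist_force'],o['width'])
cv2.imwrite('pics/5.png',cv2.cvtColor(cv2.resize(c['frame'][130:330,140:370],(690,600)),cv2.COLOR_RGB2BGR))
E
```

```text
t: 1.95
tool_pos: [0.5608, 0.2181, 0.1063]
tool_rot: [2.628, 1.72, 0.005]
wrist_force: [0.5, 0.3, -0.7]
width: 0.0308
1.95 [0.56081923 0.21813536 0.10625296] [ 0.49235412  0.26265816 -0.71326442] 0.030754055588540545
```

View pics/5.png

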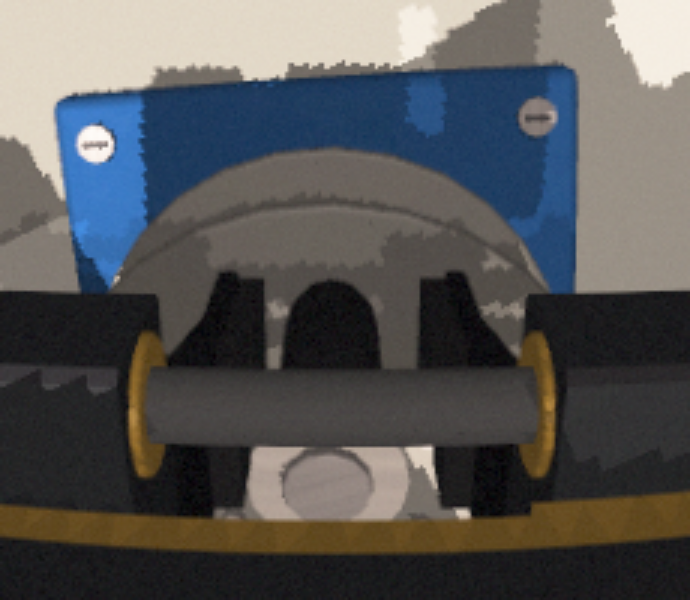

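The knob stands between the fingers (knob x 283–380, fingers at 265 and 420), offset about 2 mm towards tool −y. I write a check of reel height and force, then push anticlockwise in small typed steps that stop on the check.

```bash
cat > chk.py <<'E'
from h import *
import sys
o,c,H,Rt=wrist(); S=np.array([.539,.1745])
v,u=np.mgrid[:384,:512]; du,dv=u-c['cx'],v-c['cy']; r=np.hypot(du,dv)+1e-9; t=r/f(c); k=np.tan(t)/r; z=c['z_map']
P=np.stack([k*du*z,k*dv*z,z],-1)@H[:3,:3].T+H[:3,3]; P=P@Rt.T+o['tool_pos']
d=np.hypot(P[...,0]-S[0],P[...,1]-S[1]); m=(z>0)&(d>.052)&(d<.066)&(P[...,2]>.06)&(P[...,2]<.1)&(v<225)
h=np.median(P[m][:,2]); e=o['tool_pos'][:2]-S
F=o['wrist_force']; w=o['width']
print('h %.4f n%d r %.4f ang %.1f yaw_y %.1f z %.4f F %s w %.4f t %.2f'%(h,m.sum(),np.hypot(*e),np.degrees(np.arctan2(e[1],e[0])),np.degrees(np.arctan2(Rt[1,1],Rt[0,1])),o['tool_pos'][2],F.round(1),w,o['t']))
sys.exit(1 if h<.0815 or np.hypot(*F[:2])>9 else 0)
E
python3 chk.py && python3 -m pendant '[[[0,0,0,0,0,0,0.27],[0,0,0,0,0,0,0.27],[0,0,-0.05,0,-0.02,0,0.27],[0,0,-0.05,0,-0.02,0,0.27],[0,0,-0.05,0,-0.02,0,0.27]]]' >/dev/null && python3 chk.py && python3 -m pendant '[[[0,0,-0.05,0,-0.02,0,0.27],[0,0,-0.05,0,-0.02,0,0.27],[0,0,-0.05,0,-0.02,0,0.27]]]' >/dev/null && python3 chk.py
```

```text
h 0.0859 n2085 r 0.0488 ang 63.4 yaw_y -23.6 z 0.1065 F [ 0.3 -0.5 -0.6] w 0.0292 t 2.00
h 0.0860 n2188 r 0.0480 ang 71.6 yaw_y -16.8 z 0.1051 F [ 0.5 -1.1  1. ] w 0.0234 t 2.55
h 0.0864 n2209 r 0.0480 ang 78.4 yaw_y -10.1 z 0.1051 F [ 0.4 -1.2 -0.1] w 0.0236 t 2.90
```

```bash
python3 -m pendant '[[[0,0,-0.05,0,-0.02,0,0.27],[0,0,-0.05,0,-0.02,0,0.27],[0,0,-0.05,0,-0.02,0,0.27]]]' >/dev/null && python3 chk.py && python3 -m pendant '[[[0,0,-0.05,0,-0.02,0,0.27],[0,0,-0.05,0,-0.02,0,0.27],[0,0,-0.05,0,-0.02,0,0.27]]]' >/dev/null && python3 chk.py && python3 -m pendant '[[[0,0,-0.05,0,-0.02,0,0.27],[0,0,-0.05,0,-0.02,0,0.27],[0,0,-0.05,0,-0.02,0,0.27]]]' >/dev/null && python3 chk.py && python3 -m pendant '[[[0,0,-0.05,0,-0.02,0,0.27],[0,0,-0.05,0,-0.02,0,0.27],[0,0,-0.05,0,-0.02,0,0.27]]]' >/dev/null && python3 chk.py
python3 - <<'E'
import numpy as np,cv2
c=np.load('pics/wrist.npz'); cv2.imwrite('pics/6.png',cv2.cvtColor(cv2.resize(c['frame'][130:330,140:370],(690,600)),cv2.COLOR_RGB2BGR))
E
```

```text
h 0.0863 n2284 r 0.0480 ang 85.4 yaw_y -3.4 z 0.1050 F [ 1.1 -0.4 -0.4] w 0.0236 t 3.25
h 0.0863 n2267 r 0.0481 ang 92.6 yaw_y 3.4 z 0.1050 F [ 0.6 -0.2  0.2] w 0.0239 t 3.60
h 0.0864 n2250 r 0.0482 ang 99.7 yaw_y 10.1 z 0.1050 F [ 1.4 -0.9  1.1] w 0.0234 t 3.95
h 0.0864 n2230 r 0.0484 ang 106.7 yaw_y 16.8 z 0.1049 F [0.9 0.1 0.7] w 0.0232 t 4.30
```

View pics/6.png

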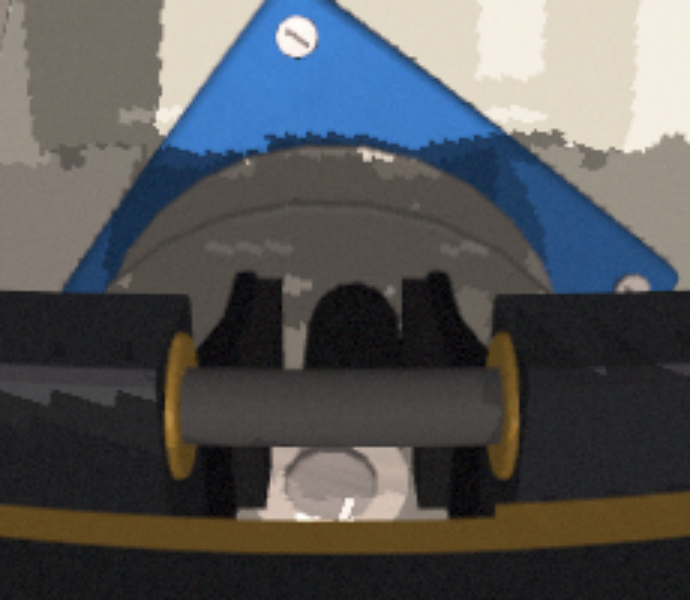

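The knob (x 305–400) rides against the right finger and the reel has turned about 40°, still high. I carry on.

```bash
python3 -m pendant '[[[0,0,-0.05,0,-0.02,0,0.27],[0,0,-0.05,0,-0.02,0,0.27],[0,0,-0.05,0,-0.02,0,0.27]]]' >/dev/null && python3 chk.py && python3 -m pendant '[[[0,0,-0.05,0,-0.02,0,0.27],[0,0,-0.05,0,-0.02,0,0.27],[0,0,-0.05,0,-0.02,0,0.27]]]' >/dev/null && python3 chk.py && python3 -m pendant '[[[0,0,-0.05,0,-0.02,0,0.27],[0,0,-0.05,0,-0.02,0,0.27],[0,0,-0.05,0,-0.02,0,0.27]]]' >/dev/null && python3 chk.py && python3 -m pendant '[[[0,0,-0.05,0,-0.02,0,0.27],[0,0,-0.05,0,-0.02,0,0.27],[0,0,-0.05,0,-0.02,0,0.27]]]' >/dev/null && python3 chk.py && python3 -m pendant '[[[0,0,-0.05,0,-0.02,0,0.27],[0,0,-0.05,0,-0.02,0,0.27],[0,0,-0.05,0,-0.02,0,0.27]]]' >/dev/null && python3 chk.py && python3 -m pendant '[[[0,0,-0.05,0,-0.02,0,0.27],[0,0,-0.05,0,-0.02,0,0.27],[0,0,-0.05,0,-0.02,0,0.27]]]' >/dev/null && python3 chk.py
```

```text
h 0.0864 n2194 r 0.0487 ang 113.8 yaw_y 23.6 z 0.1049 F [1.1 1.2 1. ] w 0.0234 t 4.65
h 0.0869 n2148 r 0.0489 ang 121.4 yaw_y 30.3 z 0.1048 F [ 1.2  1.1 -0. ] w 0.0233 t 5.00
h 0.0744 n2526 r 0.0493 ang 128.7 yaw_y 37.0 z 0.1045 F [ 0.5  1.1 -0.6] w 0.0237 t 5.35
```

Height fell from 0.087 to 0.0744, so the reel dropped. I release, rise and verify.

```bash
python3 -m pendant '[[[0,0,0,0,0.02,0,0.27],[0,0,0,0,0,0,0.45],[0,0,0,0,0,0,0.45],[0,0,0,0,0,0,0.45]]]'; python3 chk.py;  python3 -m pendant '[[[0,0,0,0,0,-0.2,0.45],[0,0,0,0,0,-0.4,0.45],[0,0,0,0,0,-0.4,0.2],[0,0,0,0,0,0,0.0],[0,0,0,0,0,0,0.0],[0,0,0,0,0,0,0.0]]]'
python3 - <<'E'
from h import *
o,c,H,Rt=wrist(); a=grab('scene'); b=grab('side'); print(Rt.round(3))
for x in (a,b):
    W=cloud(x); d=np.hypot(W[...,0]-.537,W[...,1]-.1745); m=(d<.065)&(d>.02)&(W[...,2]>.065)&(W[...,2]<.095)
    q=W[m]; A=np.c_[q[:,:2]-[.537,.1745],np.ones(len(q))]; s=np.linalg.lstsq(A,q[:,2],rcond=None)[0]; r=q[:,2]-A@s; k=abs(r)<.004
    print(len(q),np.median(q[:,2]),np.linalg.lstsq(A[k],q[k,2],rcond=None)[0])
w=cv2.resize(c['frame'],(512,384)); s=np.vstack([cv2.resize(a['frame'][185:255,225:315],(280,192)),cv2.resize(b['frame'][185:255,205:295],(280,192))])
cv2.imwrite('pics/7.png',cv2.cvtColor(np.hstack([w,s]),cv2.COLOR_RGB2BGR))
E
```

```text
t: 5.8
tool_pos: [0.5096, 0.2141, 0.1045]
tool_rot: [-1.399, -2.812, 0.0]
wrist_force: [-0.4, -0.2, -0.1]
width: 0.0369
h 0.0744 n2450 r 0.0493 ang 126.6 yaw_y 37.1 z 0.1045 F [-0.4 -0.2 -0.1] w 0.0369 t 5.80
t: 6.45
tool_pos: [0.5085, 0.2138, 0.2035]
tool_rot: [-1.398, -2.811, 0.003]
wrist_force: [-0.9, -0.3, -0.6]
width: 0.015
[[-0.603  0.797 -0.003]
 [ 0.797  0.603 -0.001]
 [ 0.001 -0.002 -1.   ]]
578 0.07676976504529524 [ 0.00114397 -0.00378744  0.07681476]
618 0.07456254800681403 [ 0.00690602 -0.00187964  0.07473393]
```

View pics/7.png

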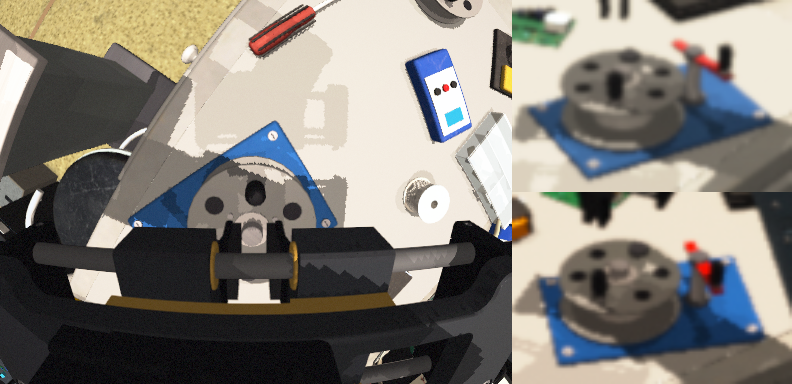

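Confirmed home: scene and side give top heights of 0.0768 and 0.0746 m, slope below 0.008, with the knob near (615,85) in the view. Now over to the latch knob.

```bash
python3 -m pendant '[[[0,0,0.1,-0.1,-0.18,0,0.45],[0,0,0,-0.16,-0.31,0,0.45],[0,0,0,-0.16,-0.31,0,0.45],[0,0,0,-0.1,-0.2,0,0.45],[0,0,0.19,0,0,0,0.45],[0,0,0.19,0,0,0,0.45],[0,0,0.19,0,0,0,0.45],[0,0,0.19,0,0,0,0.45],[0,0,0.19,0,0,0,0.45],[0,0,0.19,0,0,0,0.45],[0,0,0.19,0,0,0,0.45],[0,0,0.19,0,0,0,0.45]]]'; python3 -m pendant '[[[0,0,0.19,0,0,0,0.45],[0,0,0.19,0,0,0,0.45],[0,0,0.19,0,0,0,0.45],[0,0,0.19,0,0,0,0.45],[0,0,0.19,0,0,0,0.45],[0,0,0.19,0,0,0,0.45],[0,0,0.19,0,0,0,0.45],[0,0,0.11,0,0,0,0.45],[0,0,0,0,0,0,0.45],[0,0,0,0,0,0,0.45]]]'
python3 - <<'E'
from h import *
o,c,H,Rt=wrist(); print(o['t'],o['tool_pos'],o['qpos'].round(2),Rt.round(3))
np.savez('pics/wpose.npz',p=o['tool_pos'],r=o['tool_rot'])
cv2.imwrite('pics/8.png',cv2.cvtColor(cv2.resize(c['frame'],(768,576)),cv2.COLOR_RGB2BGR))
E
```

```text
t: 7.8
tool_pos: [0.4544, 0.1156, 0.2036]
tool_rot: [-2.8, -1.422, 0.003]
wrist_force: [-0.8, 0.3, 0.4]
width: 0.0391
t: 8.8
tool_pos: [0.4546, 0.1156, 0.204]
tool_rot: [3.128, -0.287, -0.002]
wrist_force: [-0.5, -0.0, 0.8]
width: 0.039
8.8 [0.4545859  0.11563542 0.20397034] [0.01 0.35 1.83 0.   0.96 1.76] [[ 0.983 -0.182 -0.001]
 [-0.182 -0.983  0.   ]
 [-0.001  0.    -1.   ]]
```

View pics/8.png

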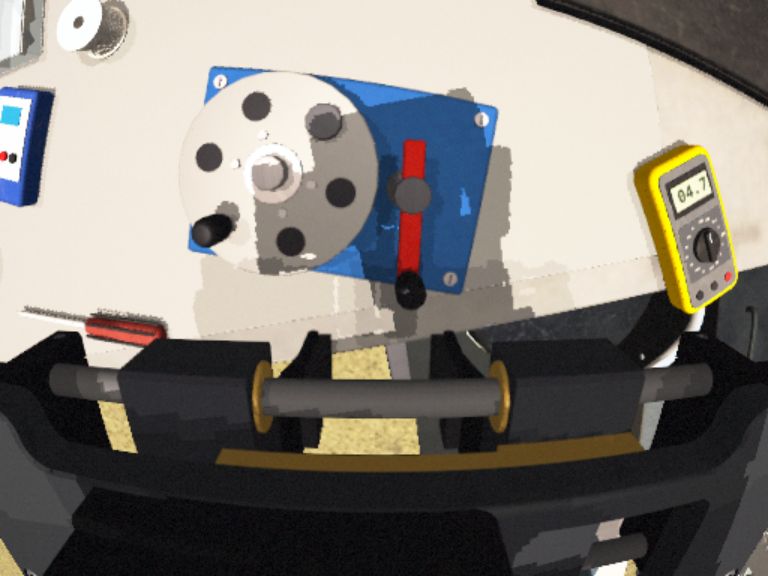

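The wrist view shows the reel home (spindle 269,172), the latch pivot at (411,194) and the latch knob at (411,290), just ahead of the fingers. I compute positions.

Run:
```python
from h import *
c=dict(np.load('pics/wrist.npz'));q=np.load('pics/wpose.npz')
o=dict(tool_pos=q['p']);Rt=cv2.Rodrigues(q['r'])[0];H=c['hand_eye']
W=lambda u,v,z:wworld(o,c,H,Rt,u/1.5,v/1.5,z)
k=W(411,290,.109);p=W(411,193,.088);s=W(269,172,.092);print(k,p,s)
sub=c['frame'][170:210,255:292]; m=(sub.max(-1)<45).astype(np.uint8); n,l,st,ce=cv2.connectedComponentsWithStats(m)
for i in range(1,n):
    if st[i,4]>40: print(st[i],wworld(o,c,H,Rt,*(ce[i]+[255,170]),.109))
d=k-p; print('len',np.hypot(*d[:2]),np.degrees(np.arctan2(d[1],d[0])),'sp-pivot',np.hypot(*(s-p)[:2]),np.degrees(np.arctan2(*(s-p)[1::-1])))
print('shift tool',Rt.T@(k-o['tool_pos']))
```

```text
[0.45213962 0.0965043  0.109     ] [0.50752302 0.08560085 0.088     ] [0.53784395 0.1693361  0.092     ]
[  8  11  21  25 399] [0.45228559 0.09739213 0.109     ]
len 0.05644649265588877 168.86249527203495 sp-pivot 0.08905588256514757 70.094438300932
shift tool [0.00119965 0.01923345 0.0949736 ]
```

```bash
python3 -m pendant '[[[0,0,0,0.016,0.176,0,0.45],[0,0,0,0,0,0.2,0.45],[0,0,0,0,0,0.3,0.45],[0,0,0,0,0,0.3,0.45],[0,0,0,0,0,0.22,0.45],[0,0,0,0,0,0,0.35],[0,0,0,0,0,0,0.27],[0,0,0,0,0,0,0.27],[0,0,0,0,0,0,0.27]]]'
python3 - <<'E'
from h import *
o,c,H,Rt=wrist(); print(o['tool_pos'],o['width'])
cv2.imwrite('pics/9.png',cv2.cvtColor(cv2.resize(c['frame'][50:330,120:400],(600,600)),cv2.COLOR_RGB2BGR))
E
```

```text
t: 9.75
tool_pos: [0.4542, 0.0981, 0.1037]
tool_rot: [-3.128, 0.289, -0.004]
wrist_force: [-0.2, -0.3, -0.0]
width: 0.0244
[0.45424589 0.09809185 0.10373333] 0.024407961522892475
```

View pics/9.png

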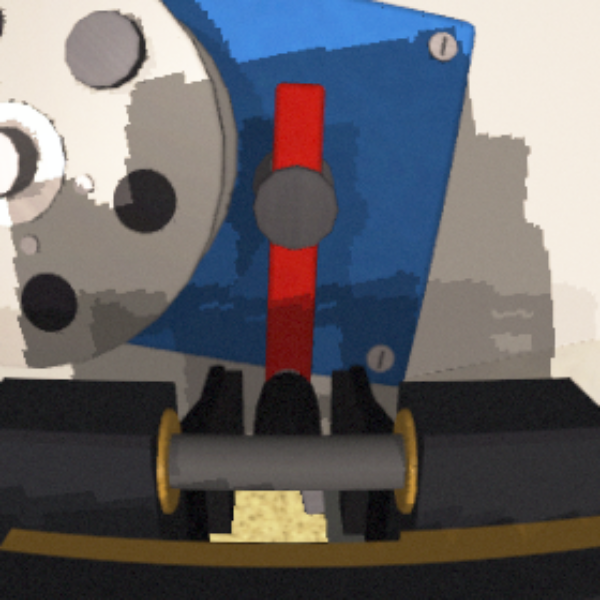

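The latch knob (290,405) stands centred between the fingers. I swing it anticlockwise about the pivot.

```bash
python3 -m pendant '[[[0,0,-0.1,0,0.044,0,0.27],[0,0,-0.1,0,0.044,0,0.27],[0,0,-0.1,0,0.044,0,0.27],[0,0,-0.1,0,0.044,0,0.27],[0,0,-0.1,0,0.044,0,0.27],[0,0,-0.1,0,0.044,0,0.27],[0,0,-0.1,0,0.044,0,0.27]]]'
cat > lk.py <<'E'
from h import *
o=env.get_obs(); e=o['tool_pos'][:2]-[.5078,.088]; Rt=cv2.Rodrigues(np.array(o['tool_rot'],float))[0]
print('r %.4f ang %.1f yaw %.1f'%(np.hypot(*e),np.degrees(np.arctan2(e[1],e[0]))%360,np.degrees(np.arctan2(Rt[1,1],Rt[0,1]))),'F tool',(Rt.T@o['wrist_force']).round(1),o['t'])
E
python3 lk.py
```

```text
t: 10.5
tool_pos: [0.4555, 0.0678, 0.1035]
tool_rot: [3.088, 0.575, 0.004]
wrist_force: [0.9, 1.1, 1.2]
width: 0.0231
r 0.0560 ang 201.1 yaw -68.9 F tool [ 1.2 -0.8 -1.2] 10.5
```

```bash
python3 -m pendant '[[[0,0,-0.1,0.003,0.044,0,0.27],[0,0,-0.1,0.003,0.044,0,0.27],[0,0,-0.1,0.003,0.044,0,0.27],[0,0,-0.1,0,0.044,0,0.27],[0,0,-0.1,0,0.044,0,0.27],[0,0,-0.1,0,0.044,0,0.27],[0,0,-0.1,0,0.044,0,0.27],[0,0,-0.1,0,0.044,0,0.27]]]'
python3 lk.py; python3 -m pendant '[[[0,0,-0.05,0,0.022,0,0.27],[0,0,-0.05,0,0.022,0,0.27],[0,0,-0.05,0,0.022,0,0.27],[0,0,0,0,0,0,0.27]]]' >/dev/null; python3 lk.py
```

```text
t: 11.3
tool_pos: [0.4763, 0.0405, 0.1033]
tool_rot: [-2.759, -1.501, -0.001]
wrist_force: [-0.9, 2.0, 0.4]
width: 0.0238
r 0.0570 ang 236.4 yaw -32.9 F tool [ 1.2 -1.8 -0.4] 11.3
r 0.0571 ang 243.4 yaw -26.3 F tool [0.6 0.2 0.5] 11.7
```

```bash
for i in 1; do python3 -m pendant '[[[0,0,-0.05,0,0.022,0,0.27],[0,0,-0.05,0,0.022,0,0.27],[0,0,0,0,0,0,0.27]]]' >/dev/null; done; python3 lk.py; python3 -m pendant '[[[0,0,-0.025,0,0.015,0,0.27],[0,0,-0.025,0,0.015,0,0.27],[0,0,0,0,0,0,0.27]]]' >/dev/null; python3 lk.py;  python3 -m pendant '[[[0,0,0,0,0.015,0,0.27],[0,0,0,0,0,0,0.27]]]' >/dev/null; python3 lk.py
```

```text
r 0.0573 ang 247.7 yaw -21.9 F tool [ 0.6 -0.8  0.1] 12.0
r 0.0574 ang 250.7 yaw -19.6 F tool [ 0.8 -1.4 -0.8] 12.3
r 0.0575 ang 251.2 yaw -19.6 F tool [-1.  -2.8 -1.4] 12.5
```

```bash
python3 -m pendant '[[[0,0,0,0,0.02,0,0.27],[0,0,0,0,0,0,0.27],[0,0,0,0,0,0,0.27]]]' >/dev/null; python3 lk.py; python3 -m pendant '[[[0,0,0,0,0.02,0,0.27],[0,0,0,0,0,0,0.27],[0,0,0,0,0,0,0.27]]]' >/dev/null; python3 lk.py
```

```text
r 0.0575 ang 251.3 yaw -19.6 F tool [-0.1 -5.3 -4.6] 12.8
r 0.0576 ang 251.4 yaw -19.6 F tool [ 0.4 -8.9 -6.5] 13.1
```

On the stop: the force builds to 9 N with no more motion. I back off, open, rise and check.

```bash
python3 -m pendant '[[[0,0,0,0,-0.06,0,0.27],[0,0,0,0,0,0,0.4],[0,0,0,0,0,0,0.45],[0,0,0,0,0,0,0.45]]]'; python3 lk.py; python3 -m pendant '[[[0,0,0,0,0,-0.15,0.45],[0,0,0,0,0,-0.35,0.45],[0,0,0,0,0,-0.4,0.45],[0,0,0,-0.3,0,-0.3,0.45],[0,0,0,-0.3,0,0,0.45],[0,0,0,0,0,0,0.45],[0,0,0,0,0,0,0.45]]]'
python3 - <<'E'
from h import *
o,c,H,Rt=wrist(); a=grab('scene'); b=grab('side')
np.savez('pics/wpose.npz',p=o['tool_pos'],r=o['tool_rot'])
for x in (a,b):
    W=cloud(x); d=np.hypot(W[...,0]-.537,W[...,1]-.1745); m=(d<.062)&(d>.02)&(W[...,2]>.065)&(W[...,2]<.095); print(m.sum(),np.median(W[m][:,2]))
w=cv2.resize(c['frame'],(512,384)); s=np.vstack([cv2.resize(a['frame'][185:255,225:315],(280,192)),cv2.resize(b['frame'][185:255,205:295],(280,192))])
cv2.imwrite('pics/10.png',cv2.cvtColor(np.hstack([w,s]),cv2.COLOR_RGB2BGR))
E
```

```text
t: 13.5
tool_pos: [0.4895, 0.0338, 0.1027]
tool_rot: [2.566, 1.81, 0.002]
wrist_force: [-0.4, -0.0, 0.5]
width: 0.0367
r 0.0572 ang 251.4 yaw -19.6 F tool [-0.2 -0.3 -0.5] 13.5
t: 14.2
tool_pos: [0.4684, -0.0229, 0.2227]
tool_rot: [2.568, 1.809, 0.001]
wrist_force: [0.0, 0.6, -0.4]
width: 0.0397
511 0.07680332762315707
553 0.07471874653518826
```

View pics/10.png

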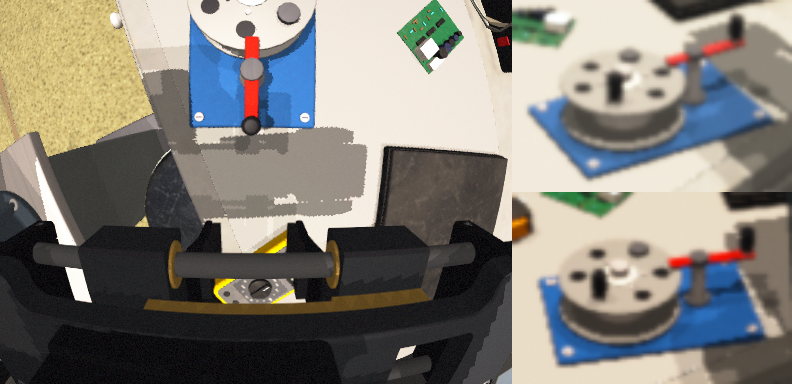

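The latch lies in line with the slab's long side (tip 251,37; knob 251,126), over the reel's rim. The reel is home and the gripper is clear at z 0.22, so I hand in.

```bash
python3 -c "
from bench import env
print(env.get_obs()['wrist_force']); print(env.close_job())"
```

```text
[ 0.38855999  0.41973789 -0.0060108 ]
the job is handed in; nothing more can be done
None
```

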